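# Slide the square steel blank into the marking-out stop

### The job

Press the fingertips down on top of the square steel blank and drag it, flat on the bench, through the open side of the wooden three-sided stop until it lies fully home against the back batten, then let go of it. Do not lift it off the bench and leave the long blank where it is.

Things in the scene. Friction and masses are not known exactly. Their poses are not given: they have to be found in the camera images.
- square_blank: square sheet of bare dark steel, 110 x 110 x 5 mm, about 0.47 kg, an 8 mm hole near each corner, none in the middle; flat on the bench. Too wide to grasp. Origin at the centre of its underside, x and y along its edges, z up. It slides easily on the bench (friction about 0.12); fingertips pressed on it with 5 to 15 N grip it far better than the bench does.
- stop: three-sided stop of wooden battens 12 mm high, 20 mm wide, screwed to the bench, no floor. Origin on the bench where the centre of a blank that is home lies; y points out of the open side, x across. Inner faces: back batten y = -55 mm, side battens x = -62 and +62 mm, parallel up to y = +5 mm, then 35 mm tips flare outwards to about 155 mm at the mouth, y = +36 mm. Home: edges along x, y.
- long_blank: rectangular sheet of bare dark steel, 75 x 140 x 5 mm, with one 8 mm hole near each end; lies loose and flat on the bench beside the square one, to be left alone. Origin at the centre of its underside, y along its length.

How it is judged:
By the outcome, as a careful person would: the job done as asked, in the order asked, and still so for the second after the job is handed in, with the robot touching nothing.
It also fails if it takes over 45 s, if anything falls off the work surface, if the arm or the gripper's body presses on something with over 40 N, if the wrist force passes 120 N, or if a joint passes its speed limit or range.

### The arm

A 6-joint arm with a two-finger parallel gripper is mounted at the origin on a cart in front of the work surface, level with it; the furniture and walls round the work are solid. World frame = base frame: x ahead of the robot, y to its left, z up, the work surface at z = 0. Lengths are in m, angles in degrees, forces in N, time in s.
With the tool pointing down it reaches from about 0.35 to 0.975 m from the base axis. Payload 4.9 kg.
Tool frame: the origin (TCP) lies at the very end of the fingers, on their centre line; the grasp point (between the pads) lies 19 mm behind it; z points along the fingers, y is the line along which they close (so a half turn about z gives the same grasp; the last joint's range is limited). The gripper opens to 85 mm and grips with 20 to 120 N. Pads are 22 mm wide; open, the fingers measure 114 mm over their backs; the gripper's body (76 mm by 85 mm) begins 54 mm behind the grasp point. The pads swing forward as they close: fully open they stand 13 mm farther back than shut.
Start: joints at [63.656, 3.019, 92.412, -0, 84.569, -6.818], TCP at [0.209, 0.589, 0.231] pointing down, gripper open.
Joint ranges: [-172.51, 172.51], [-57.92, 126.97], [3.15, 148.05], [-58.71, 238.71], [5.1, 150.11], [-179.66, 179.66]. Speed limits (degrees/s): [147.25, 147.25, 180, 180, 180, 180].

### API

Orientations are given as [roll, pitch, yaw] about the fixed x, y, z axes, in that order (R = Rz(yaw) Ry(pitch) Rx(roll)).
In Python, from bench import manip gives the robot as it stands. The module is installed in compiled form; this text tells all that it offers.
- The arm moves only by the tool send_rows, never from a script. Its argument "steps" is one flat list of numbers, 7 for each row, row after row: the shift along the world's x, y, z in mm, then the turn, a rotation vector about the world's x, y, z in degrees, then the finger opening in mm, from 0 to 85.4. A call has 1 to 12 rows; each row shifts and turns the commanded pose from where the row before left it; what a row does not reach is not made up. A row lasts 1/10 s, in which the tool goes at most 50 mm and 8.59 degrees, less where a joint would pass 70% of its speed; a pose out of reach is approached as far as the arm can. A call with a gripper value outside its range is refused whole. The fingers move at their own pace and stop on an object; "newtons" is the grip in N (left out, the last holds). Time passes only in rows, so rows that do not move let the fingers close. It gives the time, the measured TCP pose, the force, the opening and the grip force at its end, in the units of the state.
- manip.get_obs(): the state, without advancing time (a new reading comes with each control period).
- manip.read_camera(name): name is "side" or "top"; returns the picture (420x560x3 uint8, red, green, blue); there is no depth.
- manip.camera_model(name): a dict with "fx", "fy", "cx", "cy" (pixels), "view" (4x4, takes a point from world to camera coordinates). Camera axes: x right, y up, looking along -z (the intrinsics and any distortion apply to the point x, -y, -z); pixel columns grow to the right and rows downward; lengths in m; the calibration is good to about 2 mm. A picture is of the moment at which its call begins. camera_model takes no time and is no camera call.
- manip.hand_in(): hands the job in; it is judged then, once.
The state is a dict: "time_s": time; "joint_positions": joint angles; "joint_velocities": joint speeds; "tau": joint torques, N m; "tool_pos": TCP position; "tcp_rot": TCP orientation; "wrist_force": force on the tool from outside, world axes, zero at the start; "ft_torque": the same for the moment, N m; "gripper_width": finger opening in m; "grasp_force": force on a finger pad.
Only numpy, scipy, OpenCV 4.12 (cv2) and the standard library are available. Lean on these libraries where they do the work, as an engineer would, in place of code of your own. Each camera call takes 0.05 s, during which the arm holds its last target. There are 200 camera calls.

## Working session

There is one attempt and no reset: what is moved stays moved. The work goes in short steps, Python scripts to look and compute and a tool call to move; the robot and the scene stay as the last step left them, time stands still between calls to the robot, and variables do not carry over. Pictures are saved under pics/ and viewed, at most 10 in all, crops included, and the job is handed in when it is done.

Besides the shell and the picture viewer there is one more tool, called after "Request:" by a JSON object that holds its "api" and its "payload", one argument or row to a line. send_rows: Moves the arm, as the interface text tells. Its arguments: {"type":"object","properties":{"steps":{"type":"array","items":{"type":"number"}},"newtons":{"type":"number"}},"required":["steps"]}

```bash
mkdir -p pics; python3 - <<'E'
from bench import manip
import cv2
for n in("top","side"):
    im=manip.read_camera(n); cv2.imwrite(f"pics/{n}0.png",im[:,:,::-1]); m=manip.camera_model(n); print(n,m)
print(manip.get_obs())
E
```

```text
top {'fx': 543.7010301750113, 'fy': 543.7010301750113, 'cx': 266.87626785940563, 'cy': 204.8641346861338, 'view': array([[-0.08861575, -0.99604973, -0.00567355, -0.10305909],
       [ 0.97088362, -0.08764668,  0.22294183, -0.61787973],
       [-0.22255841,  0.0142478 ,  0.97481524, -0.78638429],
       [ 0.        ,  0.        ,  0.        ,  1.        ]])}
side {'fx': 427.31564410357424, 'fy': 427.31564410357424, 'cx': 271.2539989333323, 'cy': 212.631741987007, 'view': array([[ 0.99600667, -0.08740785,  0.01818209, -0.62331826],
       [ 0.03083048,  0.52786707,  0.84876724,  0.03632841],
       [-0.08378665, -0.84481727,  0.52845395, -0.92738771],
       [ 0.        ,  0.        ,  0.        ,  1.        ]])}
{'time_s': 0.1, 'joint_positions': array([ 6.36567340e+01,  3.05444631e+00,  9.24853884e+01,  2.93500567e-04,
        8.45665200e+01, -6.81795085e+00]), 'joint_velocities': array([-0.02593089, -0.07009505, -0.05564905, -0.07806799, -0.01382166,
        0.00198132]), 'tau': array([ 2.31330077e-04, -3.94896019e+01, -3.71366465e+01, -4.25569681e-05,
        3.83767619e-03,  2.36278095e-05]), 'tool_pos': array([0.20863451, 0.58855377, 0.23016331]), 'tcp_rot': array([-1.79894432e+02, -1.29159598e-02,  1.60474645e+02]), 'wrist_force': array([ 0.18390695, -0.12625509,  0.1607893 ]), 'ft_torque': array([-0.01506741, -0.00859244, -0.01316528]), 'grasp_force': 0.0, 'gripper_width': 0.08540898457571851}
```

View pics/top0.png

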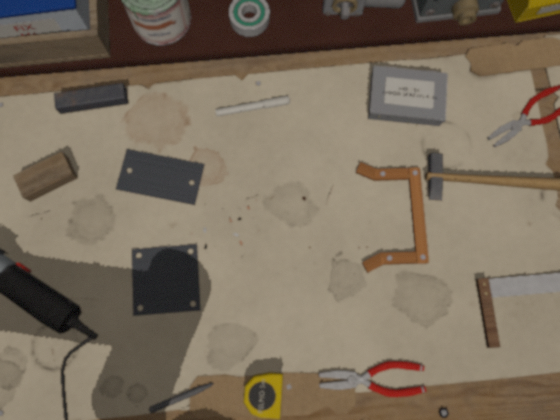

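View pics/side0.png

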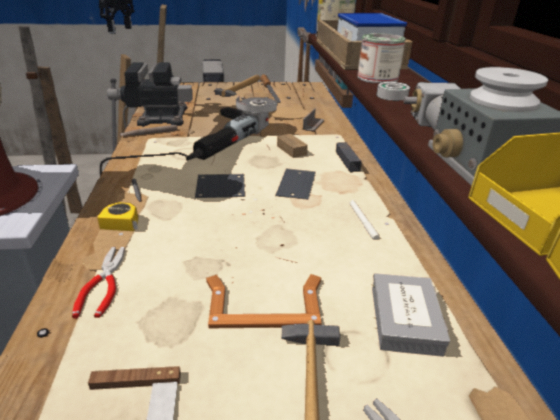

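The top view shows the square blank at about (166,280), the long blank at (160,176), and the orange stop opening left with its back batten near column 418. The hammer lies just behind the batten. The side view agrees, and the path between blank and stop is clear.

```bash
cat > h.py <<'E'
import numpy as np, cv2
from bench import manip
def ray(n,px,z):
    m=manip.camera_model(n);V=m["view"];R=V[:3,:3];c=-R.T@V[:3,3]
    px=np.atleast_2d(np.asarray(px,float))
    d=np.c_[(px[:,0]-m["cx"])/m["fx"],-(px[:,1]-m["cy"])/m["fy"],-np.ones(len(px))]@R
    return (c+d*((z-c[2])/d[:,2])[:,None])[:,:2]
def blank(im,n="top",roi=None):
    g=im.max(2); k=(g<62).astype(np.uint8)
    return k
E
python3 - <<'E'
from h import *
im=cv2.imread("pics/top0.png"); hsv=cv2.cvtColor(im,cv2.COLOR_BGR2HSV)
k=cv2.inRange(hsv,(5,130,90),(18,255,255)); k[:150]=0;k[285:]=0;k[:,:345]=0;k[:,432:]=0
cs=cv2.findContours(k,0,1)[0];c=max(cs,key=cv2.contourArea);print(cv2.contourArea(c))
p=cv2.approxPolyDP(c,2.5,True)[:,0];print(np.c_[p,ray("top",p,.012).round(4)])
for (r0,r1,c0,c1) in((235,325,122,210),(145,210,110,212)):
    s=im[r0:r1,c0:c1]; print(s[45,40],s[5,5],s[-5,-5],s[45,3])
    print(cv2.cvtColor(s,cv2.COLOR_BGR2GRAY)[45-10,::3])
a=cv2.resize(im[140:330,100:220],None,fx=3,fy=3);b=cv2.resize(im[140:330,340:460],None,fx=3,fy=3)
kk=cv2.cvtColor(cv2.resize(k[140:330,340:360],None,fx=3,fy=3),8)
cv2.drawContours(b,[(p-[340,140])*3],0,(0,255,0),1)
cv2.imwrite("pics/z0.png",np.hstack([a,b]))
E
```

```text
1895.0
[[ 3.610e+02  1.630e+02  6.780e-01 -3.255e-01]
 [ 3.570e+02  1.720e+02  6.628e-01 -3.167e-01]
 [ 3.710e+02  1.780e+02  6.501e-01 -3.391e-01]
 [ 4.100e+02  1.800e+02  6.406e-01 -4.045e-01]
 [ 4.160e+02  2.440e+02  5.311e-01 -3.982e-01]
 [ 4.140e+02  2.520e+02  5.182e-01 -3.930e-01]
 [ 3.800e+02  2.530e+02  5.216e-01 -3.370e-01]
 [ 3.640e+02  2.620e+02  5.092e-01 -3.089e-01]
 [ 3.660e+02  2.690e+02  4.975e-01 -3.107e-01]
 [ 3.820e+02  2.630e+02  5.049e-01 -3.381e-01]
 [ 4.270e+02  2.610e+02  5.016e-01 -4.120e-01]
 [ 4.190e+02  1.730e+02  6.515e-01 -4.215e-01]
 [ 4.170e+02  1.760e+02  6.465e-01 -4.173e-01]
 [ 4.110e+02  1.740e+02  6.510e-01 -4.077e-01]
 [ 4.120e+02  1.690e+02  6.596e-01 -4.107e-01]
 [ 4.180e+02  1.690e+02  6.587e-01 -4.209e-01]
 [ 3.750e+02  1.690e+02  6.653e-01 -3.479e-01]]
[37 36 35] [123 142 153] [121 141 152] [72 86 93]
[ 85  84  86  74  39  49  45  54  50  39  37  32  36  38  32  36  35  39
  36  33  30  36  34  32  35  42  84  91 118 149]
[65 63 62] [122 142 153] [123 142 153] [118 138 148]
[137 137 129  67  61  60  60  60  61  60  61  59  61  62  61  64  65  63
  61  61  64  62  61  63  60  62  66 102  73  65  89 131 130 131]
```

View pics/z0.png

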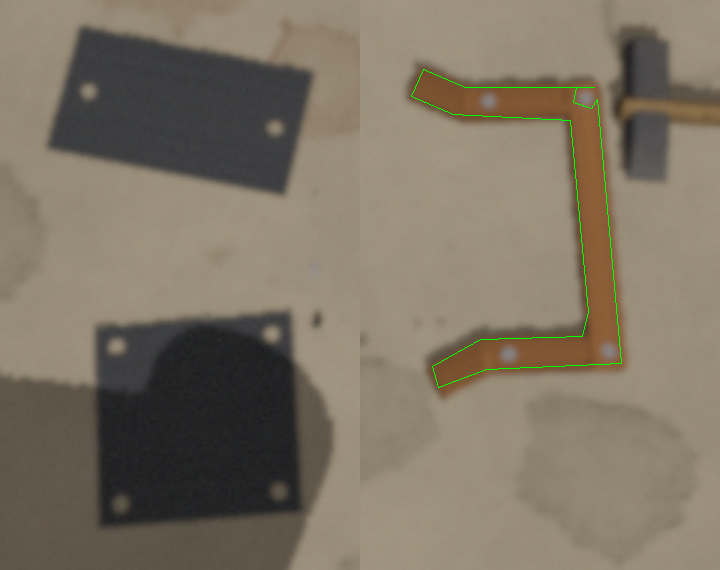

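```bash
cat >> h.py <<'E'
def square(im,x0,y0,x1,y1,thr=68,z=.005):
    """im rgb; dark quad in roi -> centre, edge angle of x axis (deg), sizes"""
    g=cv2.GaussianBlur(cv2.cvtColor(im,cv2.COLOR_RGB2GRAY),(3,3),0); k=np.zeros_like(g); k[y0:y1,x0:x1]=(g[y0:y1,x0:x1]<thr)*255
    k=cv2.morphologyEx(cv2.morphologyEx(k,cv2.MORPH_CLOSE,np.ones((9,9))),cv2.MORPH_OPEN,np.ones((15,15)))
    c=max(cv2.findContours(k,0,1)[0],key=cv2.contourArea)
    return cv2.minAreaRect((ray("top",c[:,0],z)*1e3).astype(np.float32)),k
def line(p):
    vx,vy,x,y=cv2.fitLine(p.astype(np.float32),cv2.DIST_HUBER,0,.01,.01).ravel();return np.array([vx,vy]),np.array([x,y])
E
python3 - <<'E'
from h import *
V=manip.camera_model("top")["view"];print("cam",-V[:3,:3].T@V[:3,3])
im=cv2.imread("pics/top0.png")[:,:,::-1]
print(square(im,120,236,212,325,70)[0]); print(square(im,108,140,214,215,100)[0])
hsv=cv2.cvtColor(im.copy(),cv2.COLOR_RGB2HSV); s=hsv[:,:,1].astype(float);v=hsv[:,:,2]
print("back row215 sat",s[215,405:432],v[215,405:432]); print("up col395",s[158:190,395],v[158:190,395]); print("lo col395",s[243:272,395],v[243:272,395])
def edges(vert,rng,a,b,thr=125):
    P=[]
    for t in rng:
        l=s[t,a:b] if vert else s[a:b,t]
        i=np.where(l>thr)[0]; lo,hi=i[0],i[-1]
        e0=a+lo-(l[lo]-thr)/(l[lo]-l[lo-1]); e1=a+hi+(l[hi]-thr)/(l[hi]-l[hi+1])
        P.append([[e0,t],[e1,t]] if vert else [[t,e0],[t,e1]])
    P=np.array(P)
    for j in(0,1):
        d,o=line(ray("top",P[:,j],.012)*1e3); print(vert,j,"ang",np.degrees(np.arctan2(d[1],d[0])).round(2),"pt",o.round(1))
edges(1,range(190,245),404,434);edges(0,range(380,405),155,192);edges(0,range(385,410),240,275)
E
```

```text
cam [ 0.41574021 -0.14560283  0.90374591]
((509.93927001953125, 18.67263412475586), (110.14958190917969, 108.97374725341797), 88.0859146118164)
((688.0797119140625, 19.761917114257812), (139.2135772705078, 74.72026062011719), 73.52969360351562)
back row215 sat [ 52.  49.  49.  52.  49.  56.  63. 109. 150. 151. 154. 151. 158. 158.
 154. 153. 158. 154. 134.  96.  68.  53.  54.  54.  53.  54.  51.] [156 156 156 157 155 147 122 101 114 132 137 137 139 139 141 140 136 134
 133 135 142 149 151 152 150 151 151]
up col395 [ 52.  51.  52.  52.  52.  52.  52.  53.  58.  87. 122. 147. 155. 154.
 153. 155. 153. 155. 153. 157. 150. 125.  77.  62.  52.  51.  51.  51.
  51.  50.  53.  52.] [151 150 151 152 153 152 153 144 124 106 115 123 125 126 128 130 132 128
 127 122 119 116 129 144 152 154 154 154 155 154 155 156]
lo col395 [ 50.  52.  53.  52.  56.  55.  56.  64.  93. 133. 157. 158. 151. 155.
 158. 150. 158. 157. 149. 150. 124.  83.  61.  54.  51.  50.  51.  52.
  53.] [152 152 154 153 147 129 104  95  96 107 120 126 127 128 129 131 129 127
 128 122 121 129 143 150 154 153 154 153 153]
1 0 ang -3.48 pt [ 576.9 -399.3]
1 1 ang -3.36 pt [ 585.6 -417.9]
0 0 ang 87.38 pt [ 664.3 -375. ]
0 1 ang 86.68 pt [ 645.3 -374.4]
0 0 ang 86.2 pt [ 520.8 -366.4]
0 1 ang 87.15 pt [ 502.6 -367.8]
```

The stop origin is at about (585, -344) mm with yaw -3.3°, and the square blank is at (510, 19) with yaw -1.9°. The batten spacing and blank size both come out right. I'll approach with the fingers partly open, so the two tips keep the blank from turning.

Request:
{"api": "send_rows", "payload": {
  "steps": [22,-40,-8,0,0,0,40,22,-40,-8,0,0,0,40,22,-40,-8,0,0,0,40,22,-40,-8,0,0,0,40,22,-40,-8,0,0,0,40,22,-40,-8,0,0,0,40,22,-40,-8,0,0,0,40,22,-40,-8,0,0,0,40,22,-40,-8,0,0,0,40,22,-40,-8,0,0,0,40,22,-40,-8,0,0,0,40,22,-40,-8,0,0,0,40]
}}

```text
time_s: 1.3
tool_pos: [0.4732, 0.1072, 0.1347]
tcp_rot: [180.0, -0.0, 160.5]
wrist_force: [0.3, 0.1, -0.6]
gripper_width: 0.0401
grasp_force: 0.0
```

Request:
{"api": "send_rows", "payload": {
  "steps": [12,-30,-15,0,0,0,40,12,-30,-15,0,0,0,40,13,-28.5,-15,0,0,0,40,0,0,-15,0,0,0,40,0,0,-15,0,0,0,40,0,0,-15,0,0,0,40,0,0,-10,0,0,0,40,0,0,-10,0,0,0,40,0,0,-5,0,0,0,40,0,0,0,0,0,0,40]
}}

```text
time_s: 2.3
tool_pos: [0.5093, 0.021, 0.0196]
tcp_rot: [-180.0, -0.1, 160.5]
wrist_force: [0.6, -0.3, 0.0]
gripper_width: 0.0399
grasp_force: 0.0
```

```bash
python3 - <<'E'
from h import *
im=manip.read_camera("side");cv2.imwrite("pics/s1.png",cv2.resize(im[120:300,130:400,::-1],None,fx=2.8,fy=2.8))
E
```

```text
(no output)
```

View pics/s1.png

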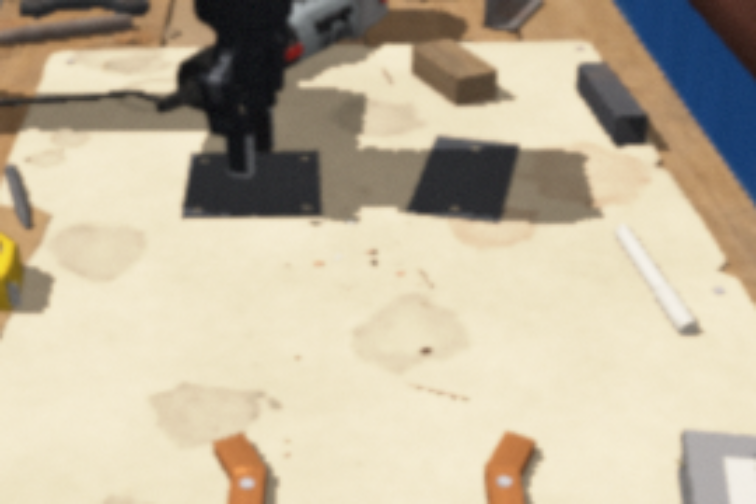

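The fingers stand above the middle of the square blank, at about (240,170) in the crop with the blank at (185–320, 150–215). I'll lower slowly until they touch.

Request:
{"api": "send_rows", "payload": {
  "steps": [0,0,-5,0,0,0,40,0,0,-4,0,0,0,40,0,0,-2,0,0,0,40,0,0,-1,0,0,0,40,0,0,-1,0,0,0,40,0,0,-1,0,0,0,40]
}}

```text
time_s: 2.95
tool_pos: [0.51, 0.0205, 0.0064]
tcp_rot: [180.0, 0.0, 160.5]
wrist_force: [0.8, 0.1, -0.4]
gripper_width: 0.0403
grasp_force: 0.0
```

Request:
{"api": "send_rows", "payload": {
  "steps": [0,0,-1,0,0,0,40,0,0,-1,0,0,0,40,0,0,-1,0,0,0,40,0,0,0,0,0,0,40]
}}

```text
time_s: 3.35
tool_pos: [0.5101, 0.0205, 0.0035]
tcp_rot: [180.0, 0.0, 160.5]
wrist_force: [-0.8, 0.0, 1.7]
gripper_width: 0.0402
grasp_force: 0.9
```

Request:
{"api": "send_rows", "payload": {
  "steps": [0,0,-0.5,0,0,0,40,0,0,-0.5,0,0,0,40,0,0,0,0,0,0,40]
}}

```text
time_s: 3.65
tool_pos: [0.5104, 0.0205, 0.0035]
tcp_rot: [-180.0, 0.0, 160.5]
wrist_force: [-3.0, 0.0, 8.5]
gripper_width: 0.0403
grasp_force: 4.0
```

Request:
{"api": "send_rows", "payload": {
  "steps": [0,0,-0.4,0,0,0,40,2,-6,0,0,0,-0.1,40,4,-14,0,0,0,-0.2,40,6,-20,0,0,0,-0.2,40,6,-20,0,0,0,-0.2,40,6,-20,0,0,0,-0.2,40,6,-20,0,0,0,-0.2,40,6,-20,0,0,0,-0.2,40,6,-20,0,0,0,-0.1,40,6,-20,0,0,0,0,40,4,-14,0,0,0,0,40,2,-6,0,0,0,0,40]
}}

```text
time_s: 4.85
tool_pos: [0.5654, -0.1606, 0.0035]
tcp_rot: [179.9, 0.1, 159.0]
wrist_force: [-1.1, 4.6, 9.3]
gripper_width: 0.04
grasp_force: 4.5
```

```bash
python3 - <<'E'
from h import *
im=manip.read_camera("top");cv2.imwrite("pics/t2.png",im[:,:,::-1]);o=manip.get_obs();print(o["tool_pos"],o["tcp_rot"],o["wrist_force"])
E
```

```text
[ 0.56568256 -0.16130441  0.00351455] [-179.99643516    0.18968662  159.001398  ] [-0.7586663  -1.07248542  6.49713272]
```

View pics/t2.png

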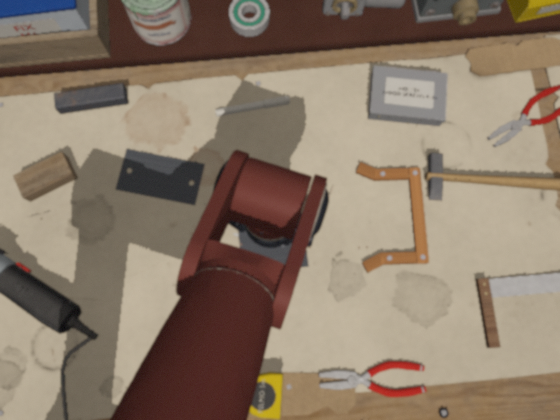

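The arm hides most of the blank in the top view, with one edge showing at about (303,262), so I'll measure with the side camera.

```bash
python3 - <<'E'
from h import *
im=manip.read_camera("side");m=manip.camera_model("side")
w=np.array([.565,-.161,.005,1]);c=m["view"]@w;u=m["fx"]*c[0]/-c[2]+m["cx"];v=m["fy"]*-c[1]/-c[2]+m["cy"];print(u,v)
u,v=int(u),int(v)
a=cv2.resize(im[v-70:v+60,u-80:u+80,::-1],None,fx=4,fy=4,interpolation=cv2.INTER_CUBIC);cv2.imwrite("pics/s2.png",a);cv2.imwrite("pics/s2full.png",im[:,:,::-1]);print(u-80,v-70)
E
```

```text
247.53334261290038 226.42897215093194
167 156
```

View pics/s2.png

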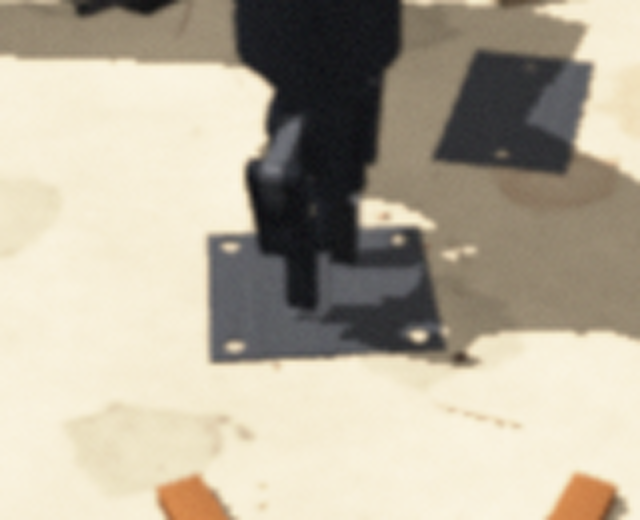

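The blank has followed the fingers. In the crop its holes are at about (230,246), (398,240), (419,335) and (235,346), and the long blank looks undisturbed.

```bash
cat >> h.py <<'E'
O=np.array([584.8,-343.7]);A=np.radians(-3.3);S=np.array([[np.cos(A),np.sin(A)],[-np.sin(A),np.cos(A)]])
E
python3 - <<'E'
from h import *
off=np.array([167,156])
def W(p,z): return ray("side",(np.array(p)+.5)/4-.5+off,z)*1e3
h=W([(230,246),(398,240),(419,335),(235,346)],.0035)
t=W([(208,235),(420,227)],.005);b=W([(446,350),(211,358)],0)
for q in(h,np.r_[t,b]):
    d=[q[1]-q[0],q[2]-q[3],-(q[3]-q[0])@[[0,-1],[1,0]],-(q[2]-q[1])@[[0,-1],[1,0]]]
    print(q.round(1).tolist(),q.mean(0),[round(float(np.degrees(np.arctan2(e[1],e[0]))),2) for e in d],[round(float(np.linalg.norm(e)),1) for e in d],"stop frame",S@(q.mean(0)-O))
E
```

```text
[[519.2, -122.0], [604.6, -121.4], [608.0, -205.2], [522.0, -208.6]] [ 563.4167031  -164.29405636] [0.45, 2.29, 1.85, 2.32] [85.4, 86.1, 86.6, 83.9] stop frame [-31.67516805 177.877547  ]
[[508.0, -113.3], [616.7, -111.9], [620.0, -213.1], [510.8, -212.5]] [ 563.87402896 -162.69426542] [0.73, -0.29, 1.61, 1.89] [108.7, 109.2, 99.3, 101.3] stop frame [-31.31069093 179.50101071]
```

```bash
python3 - <<'E'
from h import *
im=cv2.imread("pics/s2full.png");s=cv2.cvtColor(im,cv2.COLOR_BGR2HSV)[:,:,1]; 
k=cv2.inRange(cv2.cvtColor(im,cv2.COLOR_BGR2HSV),(5,150,100),(18,255,255))
up=[];lo=[]
for c in range(225,300):
    i=np.where(k[305:340,c])[0]+305; up.append((c,i[0]));lo.append((c,i[-1]))
for n,P,z in(("inner top",up,.012),("outer bot",lo,0)):
    d,o=line(ray("side",P,z)*1e3);print(n,np.degrees(np.arctan2(d[1],d[0])),o,S@(o-O))
# blank lower edge in s2full and in side0
for f,c0,c1,r0,r1 in(("s2full",224,274,230,255),("side0",202,240,180,205)):
    g=cv2.cvtColor(cv2.imread(f"pics/{f}.png"),cv2.COLOR_BGR2GRAY).astype(float);P=[]
    for c in range(c0,c1):
        l=g[r0:r1,c];j=np.argmax(np.diff(l));P.append((c,r0+j+.5))
    d,o=line(ray("side",P,0)*1e3);print(f,np.degrees(np.arctan2(d[1],d[0])),o)
E
```

```text
inner top -3.9872525 [ 599.63293 -407.64447] [ 18.48924005 -62.98459511]
outer bot -1.5910702 [ 571.2793 -413.281 ] [ -9.49292042 -70.24393391]
s2full 2.7961254 [ 552.184   -215.99666]
side0 17.185743 [515.3215  -43.70925]
```

The blank has turned to about +1.5 to +2.5°, while the stop is at -3.3°. I'll press a little harder, then move onto the stop's axis while turning it back about 5°.

Request:
{"api": "send_rows", "payload": {
  "steps": [0,0,-0.7,0,0,0,40,1.5,-4,0,0,0,-0.5,40,3,-8,0,0,0,-0.5,40,3,-8,0,0,0,-0.5,40,3,-8,0,0,0,-0.5,40,3,-8,0,0,0,-0.5,40,3,-8,0,0,0,-0.5,40,3,-8,0,0,0,-0.5,40,3,-8,0,0,0,-0.5,40,3,-8,0,0,0,-0.5,40,2,-5,0,0,0,-0.5,40,0,0,0,0,0,0,40]
}}

```text
time_s: 6.15
tool_pos: [0.5934, -0.2337, 0.0035]
tcp_rot: [-180.0, 0.2, 154.0]
wrist_force: [0.5, 1.1, 8.2]
gripper_width: 0.0399
grasp_force: 4.3
```

```bash
python3 - <<'E'
from h import *
o=manip.get_obs();print(o["tool_pos"],o["tcp_rot"],o["wrist_force"])
im=manip.read_camera("side");m=manip.camera_model("side")
c=m["view"]@np.r_[o["tool_pos"][:2],.005,1];u=int(m["fx"]*c[0]/-c[2]+m["cx"]);v=int(m["fy"]*-c[1]/-c[2]+m["cy"])
cv2.imwrite("pics/s3.png",cv2.resize(im[v-60:v+85,u-80:u+80,::-1],None,fx=4,fy=4,interpolation=cv2.INTER_CUBIC));cv2.imwrite("pics/s3full.png",im[:,:,::-1]);print(u-80,v-60)
E
```

```text
[ 0.59339666 -0.23366361  0.00352772] [-179.99937937    0.24252701  154.04377931] [0.47233642 1.08691983 8.23698365]
184 188
```

View pics/s3.png

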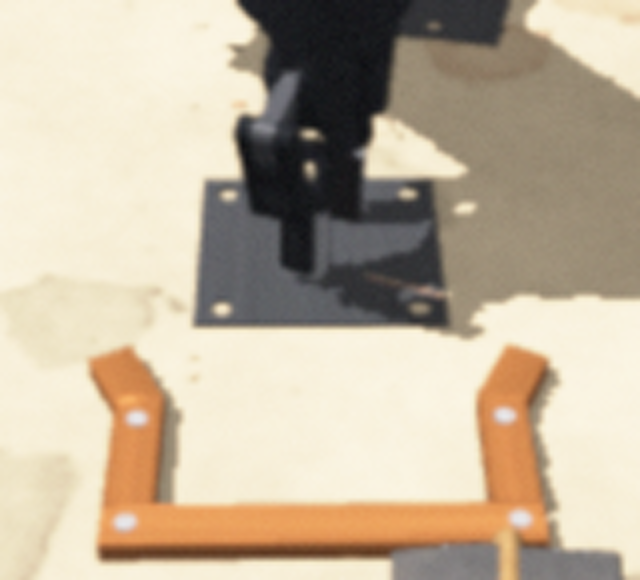

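The blank is now just outside the mouth and nearly square to the stop. Its holes are at about (228,194), (408,193), (419,308) and (222,309), and the batten screws at (125,522), (520,518), (137,417) and (505,414).

```bash
cat >> h.py <<'E'
def quad(off,pts,z,k=4):
    q=ray("side",(np.array(pts)+.5)/k-.5+off,z)*1e3; q=np.array([S@(x-O) for x in q])
    d=[q[1]-q[0],q[2]-q[3],-(q[3]-q[0])@[[0,-1],[1,0]],-(q[2]-q[1])@[[0,-1],[1,0]]]
    print("stopframe",q.round(1).tolist(),q.mean(0).round(1),"yaw rel",[round(float(np.degrees(np.arctan2(e[1],e[0]))),1) for e in d])
E
python3 - <<'E'
from h import *
o=np.array([184,188])
quad(o,[(228,194),(408,193),(419,308),(222,309)],.004)
quad(o,[(205,180),(433,180),(448,318),(194,318)],.005)
quad(o,[(137,417),(505,414),(520,518),(125,522)],.012)
E
```

```text
stopframe [[-42.8, 149.8], [42.6, 150.2], [42.3, 63.7], [-42.8, 63.7]] [ -0.2 106.8] yaw rel [0.3, 0.0, 0.0, -0.2]
stopframe [[-54.1, 160.0], [55.1, 159.6], [54.2, 55.6], [-54.4, 56.4]] [  0.2 107.9] yaw rel [-0.2, -0.4, -0.2, -0.5]
stopframe [[-73.1, -12.6], [71.0, -12.3], [70.5, -67.9], [-73.2, -68.1]] [ -1.2 -40.2] yaw rel [0.1, 0.1, -0.1, -0.5]
```

It is aligned at stop frame (0, 107 mm) with about 0° yaw error. Now I'll drag it straight in.

Request:
{"api": "send_rows", "payload": {
  "steps": [0,0,-0.3,0,0,0,40,-0.3,-4,0,0,0,0,40,-0.5,-8,0,0,0,0,40,-0.6,-9,0,0,0,0,40,-0.6,-9,0,0,0,0,40,-0.6,-9,0,0,0,0,40,-0.6,-9,0,0,0,0,40,-0.6,-9,0,0,0,0,40,-0.6,-9,0,0,0,0,40,-0.6,-9,0,0,0,0,40,-0.6,-9,0,0,0,0,40,-0.5,-6,0,0,0,0,40]
}}

```text
time_s: 7.4
tool_pos: [0.5873, -0.3231, 0.0035]
tcp_rot: [179.9, 0.2, 154.1]
wrist_force: [0.5, 3.3, 10.1]
gripper_width: 0.0401
grasp_force: 5.0
```

Request:
{"api": "send_rows", "payload": {
  "steps": [-0.2,-4,0,0,0,0,40,-0.2,-4,0,0,0,0,40,-0.2,-3,0,0,0,0,40,-0.1,-2,0,0,0,0,40,-0.1,-2,0,0,0,0,40,-0.1,-2,0,0,0,0,40]
}}

```text
time_s: 8.0
tool_pos: [0.5864, -0.3396, 0.0035]
tcp_rot: [179.9, 0.2, 154.1]
wrist_force: [0.5, 3.3, 10.3]
gripper_width: 0.04
grasp_force: 5.0
```

```bash
python3 - <<'E'
from h import *
o=manip.get_obs();print(o["tool_pos"],o["tcp_rot"],o["wrist_force"])
im=manip.read_camera("side");u,v=200,215
cv2.imwrite("pics/s4.png",cv2.resize(im[v:v+130,u:u+140,::-1],None,fx=4,fy=4,interpolation=cv2.INTER_CUBIC));cv2.imwrite("pics/s4full.png",im[:,:,::-1])
E
```

```text
[ 0.58637752 -0.33958201  0.00349457] [179.93947458   0.20384654 154.08334039] [ 0.53060413  3.26274165 10.3230903 ]
```

View pics/s4.png

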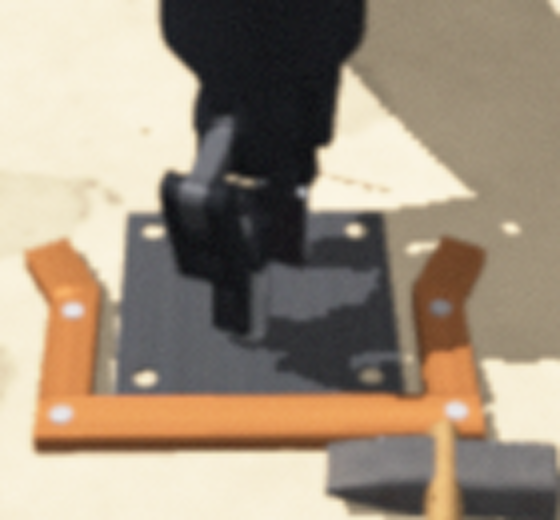

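The blank is inside the stop and square to it: holes at (152,231) and (355,230), front edge close to the back batten near row 395. I'll creep on until the force rises.

Request:
{"api": "send_rows", "payload": {
  "steps": [0,-1,0,0,0,0,40,-0.1,-1,0,0,0,0,40,0,-1,0,0,0,0,40]
}}

```text
time_s: 8.35
tool_pos: [0.5863, -0.3425, 0.0035]
tcp_rot: [179.9, 0.2, 154.1]
wrist_force: [-0.2, 3.9, 10.1]
gripper_width: 0.0402
grasp_force: 5.1
```

Request:
{"api": "send_rows", "payload": {
  "steps": [0,-1,0,0,0,0,40,-0.1,-1,0,0,0,0,40]
}}

```text
time_s: 8.55
tool_pos: [0.5862, -0.3444, 0.0035]
tcp_rot: [179.9, 0.2, 154.1]
wrist_force: [-0.0, 6.7, 10.6]
gripper_width: 0.0396
grasp_force: 5.5
```

Request:
{"api": "send_rows", "payload": {
  "steps": [0,-1,0,0,0,0,40,-0.1,-1,0,0,0,0,40]
}}

```text
time_s: 8.75
tool_pos: [0.5862, -0.3447, 0.0035]
tcp_rot: [179.8, 0.1, 154.1]
wrist_force: [0.4, 11.8, 14.5]
gripper_width: 0.04
grasp_force: 6.8
```

The y force climbed from 4 to 12 N with almost no further motion, so the blank is seated. I'll lift straight off.

Request:
{"api": "send_rows", "payload": {
  "steps": [0,0,-0.2,0,0,0,40,0,0,3,0,0,0,40,0,0,10,0,0,0,40,0,0,30,0,0,0,40,0,0,40,0,0,0,40,0,0,40,0,0,0,40,0,20,40,0,0,0,40,-10,45,10,0,0,0,40,-10,45,0,0,0,0,40,-10,45,0,0,0,0,40,-10,45,0,0,0,0,40,-10,45,0,0,0,0,40]
}}

```text
time_s: 9.95
tool_pos: [0.5332, -0.1001, 0.1737]
tcp_rot: [-180.0, 0.0, 154.0]
wrist_force: [0.7, -0.3, -0.1]
gripper_width: 0.0399
grasp_force: 0.0
```

Request:
{"api": "send_rows", "payload": {
  "steps": [-10,45,0,0,0,0,40,-10,45,0,0,0,0,40,-10,45,0,0,0,0,40,-5,30,0,0,0,0,40,0,0,0,0,0,0,40]
}}

```text
time_s: 10.45
tool_pos: [0.498, 0.0663, 0.1736]
tcp_rot: [180.0, -0.0, 154.3]
wrist_force: [0.6, -0.3, 0.1]
gripper_width: 0.0399
grasp_force: 0.0
```

```bash
python3 - <<'E'
from h import *
o=manip.get_obs();print(o["tool_pos"],o["wrist_force"])
im=manip.read_camera("top");cv2.imwrite("pics/t5full.png",im[:,:,::-1])
a=cv2.resize(im[130:330,330:450,::-1],None,fx=3,fy=3,interpolation=cv2.INTER_CUBIC)
s=manip.read_camera("side");cv2.imwrite("pics/s5full.png",s[:,:,::-1]);b=cv2.resize(s[215:345,200:340,::-1],None,fx=3,fy=3,interpolation=cv2.INTER_CUBIC)
b=cv2.copyMakeBorder(b,0,600-b.shape[0],0,0,0);cv2.imwrite("pics/f5.png",np.hstack([a,b]))
g=cv2.cvtColor(im,cv2.COLOR_RGB2GRAY);print(g[150:275:4,385]);print(g[215,330:435:2])
print(square(im,108,140,214,215,95)[0])
E
```

```text
[0.49803668 0.06627531 0.17362093] [ 0.63867925 -0.32995235  0.10779314]
[155 154 153 154 127  99 115  92 150  70  68  67  67  66  68  67  67  67
  67  68  67  63  66  67  69  99  98 105 103 148 154 150]
[153 153 154 156 155 157 156 155 121  69  67  67  67  69  68  66  69  66
  69  67  69  70  68  69  67  67  68  68  67  65  66  67  66  66  66  65
  67  66  67  67  61  66 102 109 112 110 107 122 146 151 149 152 150]
((688.4657592773438, 31.30530548095703), (161.10211181640625, 132.04933166503906), 84.84728240966797)
```

View pics/f5.png

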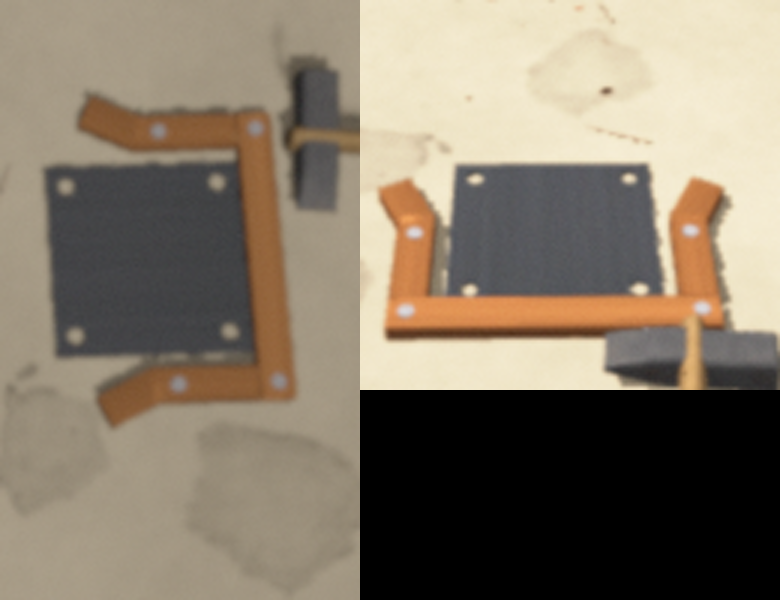

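In the top crop the blank's front edge runs along the back batten with no visible gap, and it is clear of both sides. A quick numeric check of the holes before handing in.

```bash
python3 - <<'E'
from h import *
p=(np.array([(66,186),(217,182),(230,331),(76,336)])+.5)/3-.5+[330,130]
q=np.array([S@(x-O) for x in ray("top",p,.004)*1e3]);print(q.round(1),q.mean(0))
print(np.degrees([np.arctan2(*(q[0]-q[3])[::-1]),np.arctan2(*(q[1]-q[2])[::-1])]))
im=cv2.imread("pics/t5full.png")[:,:,::-1];g=cv2.cvtColor(im,cv2.COLOR_RGB2GRAY).astype(float)
E_=[];B=[]
for r in range(188,246):
    l=g[r,335:365];E_.append((335+np.argmin(np.diff(l))+.5,r)); l=g[r,400:425];B.append((400+np.argmax(np.diff(l))+.5,r))
for P,z in((E_,.005),(B,.012)):
    d,o=line(ray("top",P,z)*1e3);print(np.degrees(np.arctan2(d[1],d[0])),S@(o-O))
E
```

```text
[[ 44.   41.5]
 [ 43.6 -44.4]
 [-42.1 -44.2]
 [-42.1  41.6]] [ 0.8522638 -1.391659 ]
[-0.07534737 -0.11826841]
-3.4650407 [ 1.84713842 53.67077638]
-4.7484384 [ -3.89195646 -56.2533013 ]
```

```bash
python3 -c "
from bench import manip
print(manip.hand_in())"
```

```text
the job is handed in; nothing more can be done
None
```

The square blank lies home against the back batten, within measurement error of square (about 0.1°) and clear of both sides; the arm is clear of it, the long blank was not touched, and the job was handed in at about 10.5 s.

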